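# Unlock the parts chest with its reversible ratchet and unpack the transformers

## Robot

A 7-joint arm with a two-finger parallel gripper is mounted at the origin on the work surface. World frame = base frame: x ahead of the robot, y to its left, z up, the work surface at z = 0. Lengths are in m, angles in rad, forces in N, time in s.
With the tool pointing down it reaches from about 0.35 to 0.775 m from the base axis. Payload 3.1 kg.
Tool frame: the origin (TCP) lies at the very end of the fingers, on their centre line; the grasp point (between the pads) lies 19 mm behind it; z points along the fingers, y is the line along which they close (so a half turn about z gives the same grasp; the last joint's range is limited). The gripper opens to 85 mm and grips with 20 to 120 N. Pads are 22 mm wide; open, the fingers measure 114 mm over their backs; the gripper's body (76 mm by 85 mm) begins 54 mm behind the grasp point. The pads swing forward as they close: fully open they stand 13 mm farther back than shut.
Start: joints at [-1.292, 0.311, 0.014, 1.512, -0.004, 1.319, -0.027], TCP at [0.173, 0.522, 0.231] pointing down, gripper open.
Joint ranges: [-2.7, 2.7], [-0.3, 1.91], [-1.27, 1.3], [0.12, 2.57], [-1.44, 4.58], [0.2, 2.03], [-3.05, 3.05]. Speed limits (rad/s): [2.79, 2.79, 3.14, 3.14, 3.14, 3.14, 3.14].

## Interface

Orientations are given as a unit quaternion [w, x, y, z].
In Python, from rig import get_obs, capture, camera_params, sign_off, outline_of gives the robot as it stands.
- The arm moves only by the tool drive_tool, never from a script. Its argument "commands" is a list of rows, each a list of 5 numbers: the closure in counts, from 0 (fully open) to 255 (shut), then the shift along the tool's x, y, z in m, then the turn about the tool's z in rad. A call has 1 to 20 rows; each row shifts and turns the commanded pose from where the row before left it, along the tool's axes as they then stand; what a row does not reach is not made up. A row lasts 1/10 s, in which the tool goes at most 50 mm and 8.59 degrees, less where a joint would pass 70% of its speed; a pose out of reach is approached as far as the arm can. A call with a gripper value outside its range is refused whole. The fingers move at their own pace and stop on an object; "grip_force" is the grip in N (left out, the last holds). Time passes only in rows, so rows that do not move let the fingers close. It gives the time, the measured TCP pose, the force, the opening and the grip force at its end, in the units of the state.
- get_obs(): the state, without advancing time (a new reading comes with each control period).
- capture(name): name is "side" or "top" or "wrist"; returns the picture (400x640x3 uint8, red, green, blue); there is no depth.
- camera_params(name): a dict with "vertical_fov" (degrees; the focal length in pixels is half the picture's height over the tangent of half this angle, whatever the lens; pixels are square), "cx", "cy" (the principal point, pixels), "rvec" (rotation vector, rad) and "tvec" (3), from world to camera coordinates, as OpenCV has them; the wrist camera has in their place "T_tool_cam" (4x4, takes a point from camera to tool coordinates, whose origin is the TCP and whose axes are the flange's). Camera axes: x right, y down, z forward; pixel columns grow to the right and rows downward; lengths in m; the calibration is good to about 2 mm. A picture is of the moment at which its call begins: read the wrist's pose just before it. camera_params takes no time and is no camera call.
- sign_off(): hands the job in; it is judged then, once.
Trained networks look in the newest picture that a camera, given by its name, has taken for a name from the list of things; names that differ only in an ending like _2 or _b are one class to them, and where a whole thing is asked for, a point or a joint stands for the part that bears it (a point fixed in the world has none). Each returns a list of dicts, best first, with "score" (0 to 1); they miss things now and then, are a little off and sometimes report something else, mostly with a low value. They report only what shows in the picture. A call takes as long as a camera call. They do not tell look-alikes from the thing itself.
- outline_of(camera, thing): "region" (400x640 bool, what is visible of it) and "extent" ([left, top, right, bottom] in pixels, round what is visible of it).
The state is a dict: "time_s": time; "qpos": joint angles; "dq": joint speeds; "tau": joint torques, N m; "position": TCP position; "tool_rot": TCP orientation; "contact_force": force on the tool from outside, world axes, zero at the start; "torque": the same for the moment, N m; "grip_width": finger opening in m; "gripper_force": force on a finger pad.
Only numpy, scipy, OpenCV 4.12 (cv2) and the standard library are available. Lean on these libraries where they do the work, as an engineer would, in place of code of your own. Each camera call takes 0.05 s, during which the arm holds its last target. There are 200 camera calls.

## Task

Open the parts chest and unpack it: flip the ratchet's direction lever from tighten to loosen, then work the ratchet handle to and fro until the fastener has turned a full quarter turn off the lid, draw the retaining pin out of the hasp staple and put it in the small dish. Lift the lid off and lay it flat, right way up and centred on the rubber mat, and put every transformer from the chest into the tray. Leave the multimeter, the reel and the screwdriver where they are.

Things in the scene. Friction and masses are not known exactly. Their poses are not given: they have to be found in the camera images.
- chest: Aluminium parts chest, 190 (x) x 180 (y), its walls only 40 high, fixed to the bench, walls and floor 6 thick, under a deep loose lid. Origin: centre of its underside. Its own -x side faces the robot (yaw up to 0.1 rad). On its -y side a hasp staple stands on a post (82 high); on its +y side a 48 dia pedestal carries the ratchet.
- staple (a point): Middle of the eye of the hasp staple (fixed to the chest, 120 from the chest's middle towards its -y): a steel loop of two 5 dia posts 24 apart along the chest's y and a bar across the top (top of the bar 126.5 above the bench). The eye looks along the chest's x and is 19 wide.
- ratchet_axis (a point): Point on the ratchet's upright axis, 155 from the chest's middle towards its +y, at the height of the middle of the handle bar (137 above the bench). Axes as the chest's.
- fastener (a joint): Angle (rad) of the turn-dog, the fastener that holds the lid down: a flat steel arm 20 wide, reaching 80 from the ratchet axis, 2 above the lid, under a toothed wheel (96 dia, top 126 above the bench). 0 to 0.1: tight, arm over the lid. Stops at 0 and 2.4. Grows as it loosens, counter-clockwise from above (1.57 = quarter turn: arm along the chest's +x, clear of the lid). Stiff: 0.6 N m.
- handle (a joint): Angle (rad) of the ratchet handle about the ratchet axis, stops at -0.5 and +0.5, counter-clockwise from above positive. At 0 it points out at 145 degrees counter-clockwise from the chest's +x. Friction 0.35 N m. It turns the fastener only the way the pawl is set and clicks freely the other way; a tooth is 0.26 rad, so several strokes are needed.
- handle_knob (a point): Middle of the upright black grip at the end of the ratchet handle: cylinder 26 dia, from 143 to 191 above the bench, 160 from the ratchet axis. The point's x axis points outwards along the handle.
- pawl (a joint): Angle (rad) of the ratchet's direction lever (pawl) relative to the handle, -0.4 to +0.4, counter-clockwise from above positive, sprung over-centre: pushed past 0 it snaps across and stays. Negative: tightens (drives clockwise); positive: loosens (drives counter-clockwise). It dips to about 0.2 as it rides over a tooth. Pivot on the handle, 68 from the ratchet axis.
- lever_tab (a point): Middle of that lever's upright black thumb tab: 14 long (along the lever, the point's x), 10 thick (y), from 149 to 185 above the bench, 42 outwards from the lever's pivot (about 110 from the ratchet axis), above the handle bar (top of bar 143). It moves 33 sideways, about the pivot, between the two settings; about 1.5 N moves it.
- lid_grip (a point): Middle of the loose lid's grip bar: 16 wide (x), 80 long (y), 16 tall, middle 40 above the underside of the lid plate (200 (x) x 190 (y) x 8, top 98 above the bench when closed). Skirt walls 50 deep stand on the chest's rim, ribs 8 deeper. 0.5 kg. A tongue on its -y edge (x -50 to 35, out to 146 from the middle) has a slot over the staple. Laid on the mat this point is 101 above the bench.
- pin_head (a point): Middle of the loose retaining pin's head: 12 (x) x 22 (y) x 36 tall, black. A 9 dia steel shank runs along +x to 84 from this point, 13.5 below it. At the start the pin lies on the lid's tongue, shank through the staple, head towards the robot, this point 39 from the staple along the chest's -x: draw it out along its -x by 60 or more.
- tray: Grey open tray, 180 x 180 x 35 high, walls and floor 4, fixed. Origin: centre of its underside.
- mat: Black rubber mat, 230 (x) x 220 (y) x 3, fixed. Origin: centre of its underside. Tray and mat stand left of the chest, sometimes swapped.
- dish: Small steel dish, 100 (x) x 130 (y) x 25 high, walls and floor 4, fixed, right front. Origin: centre of its underside.
- multimeter: Bystander: multimeter, 85 x 160 x 35, origin in its underside. Leave alone.
- reel: Bystander: wire reel, 64 dia x 50 high, origin in its underside. Leave alone.
- screwdriver: Bystander: screwdriver lying on the bench. Leave alone.
- part1_center (a point): Middle of a potted transformer, a dark steel block 40 x 40 x 70 tall (z), 0.25 kg, standing on the chest floor (top 76 above the bench) about 80 apart (2 to 4 of them; None if absent).
- part2_center (a point): Middle of a potted transformer, a dark steel block 40 x 40 x 70 tall (z), 0.25 kg, standing on the chest floor (top 76 above the bench) about 80 apart (2 to 4 of them; None if absent).
- part3_center (a point): Middle of a potted transformer, a dark steel block 40 x 40 x 70 tall (z), 0.25 kg, standing on the chest floor (top 76 above the bench) about 80 apart (2 to 4 of them; None if absent).
- part4_center (a point): Middle of a potted transformer, a dark steel block 40 x 40 x 70 tall (z), 0.25 kg, standing on the chest floor (top 76 above the bench) about 80 apart (2 to 4 of them; None if absent).
Mind the look-alikes: they are no part of the job. Several things have the shape of the dish; the one meant has the colours described above.

How it is judged:
On the way, in this order (a step that is already met when the one before it is completed fails the run):
1. the direction lever is flipped to loosen while the fastener is still tight (value of joint pawl above 0.12 rad and value of joint fastener below 0.25 rad), for 0.2 s.
2. the fastener has been turned a quarter turn (at least 1.4 rad) with the lid still on the chest (value of joint fastener above 1.4 rad and horizontal distance between lid_grip and chest below 0.05 m), for 0.2 s.
3. the pin is drawn out of the staple and the lid is off the chest (distance between pin_head and staple above 0.09 m and horizontal distance between lid_grip and chest above 0.15 m), for 0.2 s.
At the end, for the whole second after the job is handed in: The fastener is at least 1.4 rad loose; the lid lies flat (within 0.1 rad), right way up on the mat, its grip within 60 mm of the mat's middle; the pin's head lies in the dish; every transformer present is inside the tray's walls, resting on its floor (middle lower than 55 mm) (value of joint fastener above 1.4 rad and horizontal distance between lid_grip and mat below 0.06 m and height (world z) of lid_grip between 0.095 and 0.108 m and angle between lid_grip's own z axis and vertical below 0.1 rad and x of pin_head in the frame of dish between -0.047 and 0.047 m and y of pin_head in the frame of dish between -0.062 and 0.062 m and height (world z) of pin_head below 0.045 m and x of part1_center in the frame of tray between -0.088 and 0.088 m and y of part1_center in the frame of tray between -0.088 and 0.088 m and height (world z) of each of part1_center, part2_center, part3_center, part4_center below 0.055 m and x of part2_center in the frame of tray between -0.088 and 0.088 m and y of part2_center in the frame of tray between -0.088 and 0.088 m and x of part3_center in the frame of tray between -0.088 and 0.088 m and y of part3_center in the frame of tray between -0.088 and 0.088 m and x of part4_center in the frame of tray between -0.088 and 0.088 m and y of part4_center in the frame of tray between -0.088 and 0.088 m); the robot touches nothing.
It fails at once if the multimeter is disturbed (moved more than 40 mm) (distance of multimeter from where it was at the start of the episode above 0.04 m).
It fails at once if the reel is disturbed (moved more than 40 mm) (distance of reel from where it was at the start of the episode above 0.04 m).
It fails at once if the screwdriver is disturbed (moved more than 40 mm) (distance of screwdriver from where it was at the start of the episode above 0.04 m).
Of part1, part2, part3, part4 only 2 to 4 are there at a start; the rules pass over those that are not, and their reading is None.
At some moment in a run one of part1, part2, part3, part4 may be knocked a few centimetres aside while the robot is not near it.
Once in a run the grip may slacken for a moment while it holds something.
It also fails if it takes over 210 s, if anything falls off the work surface, if the arm or the gripper's body presses on something with over 40 N, if the wrist force passes 120 N, or if a joint passes its speed limit or range.

## Working session

There is one attempt and no reset: what is moved stays moved. The work goes in short steps, Python scripts to look and compute and a tool call to move; the robot and the scene stay as the last step left them, time stands still between calls to the robot, and variables do not carry over. Pictures are saved under pics/ and viewed, at most 14 in all, crops included, and the job is handed in when it is done.

Besides the shell and the picture viewer there is one more tool, called after "Call:" by a JSON object that holds its "fn" and its "kwargs". drive_tool: Moves the arm, as the interface text tells. Its arguments: {"type":"object","properties":{"commands":{"type":"array","items":{"type":"array","items":{"type":"number"}}},"grip_force":{"type":"number"}},"required":["commands"]}

```bash
mkdir -p pics; ls
cat > h.py <<'E'
import numpy as np, cv2
from rig import *
def save(n,im): cv2.imwrite(f'pics/{n}.png',im[:,:,::-1])
def cam(name):
    p=camera_params(name); f=200/np.tan(np.radians(p['vertical_fov'])/2)
    K=np.array([[f,0,p['cx']],[0,f,p['cy']],[0,0,1]])
    if 'rvec' in p:
        R=cv2.Rodrigues(np.array(p['rvec'],float))[0]; t=np.array(p['tvec'],float)
    else:
        o=get_obs(); w,x,y,z=o['tool_rot']
        from scipy.spatial.transform import Rotation as Ro
        T=np.eye(4);T[:3,:3]=Ro.from_quat([x,y,z,w]).as_matrix();T[:3,3]=o['position']
        M=np.linalg.inv(T@np.array(p['T_tool_cam'])); R=M[:3,:3];t=M[:3,3]
    return K,R,t
def proj(c,P): 
    K,R,t=c; q=K@(R@np.array(P,float)+t); return q[:2]/q[2]
def back(c,uv,z):
    K,R,t=c; d=R.T@np.linalg.inv(K)@np.array([uv[0],uv[1],1.]); o=-R.T@t
    return o+d*(z-o[2])/d[2]
E
python3 - <<'E'
from h import *
print(get_obs())
print({n:camera_params(n) for n in('side','top','wrist')})
for n in('side','top'): save(n+'0',capture(n))
E
```

```text
pics
{'time_s': 0.0, 'qpos': array([-1.2917161 ,  0.31175355,  0.0140183 ,  1.51306293, -0.0044018 ,
        1.31918231, -0.02723139]), 'dq': array([-2.40424405e-04,  7.38564687e-04,  2.18195852e-04, -1.40394143e-03,
        3.22026188e-04,  2.19699171e-04, -3.61204478e-05]), 'tau': array([ 6.61705690e-04, -3.79925323e+01,  1.46278823e-01, -2.30591887e+01,
        1.23018443e-02,  1.40773715e-02, -6.51192167e-07]), 'position': array([0.17319116, 0.52125435, 0.23020346]), 'tool_rot': array([-1.38272395e-04,  1.59693404e-01,  9.87165947e-01, -1.17960847e-03]), 'contact_force': array([ 0.28062342, -0.11508181, -0.05179635]), 'torque': array([-0.00187034,  0.01299008,  0.0277331 ]), 'gripper_force': 0.0, 'grip_width': 0.0852706606946645}
{'side': {'vertical_fov': 51.74854454745966, 'cx': 317.9764716396076, 'cy': 200.24993114742045, 'rvec': array([ 2.13708949, -0.77454799,  0.37461484]), 'tvec': array([-0.40186191,  0.30001059,  0.94358141])}, 'top': {'vertical_fov': 57.97103586523174, 'cx': 315.6519050449194, 'cy': 195.25694884419104, 'rvec': array([ 2.12441358, -2.17581999,  0.16623936]), 'tvec': array([-0.00220747,  0.55278306,  1.13972145])}, 'wrist': {'vertical_fov': 63.327288435271825, 'cx': 316.7513227581794, 'cy': 195.42347505802502, 'T_tool_cam': array([[ 9.46337090e-04, -9.54351611e-01, -2.98683960e-01,
         7.65642543e-02],
       [ 9.99999552e-01,  9.12935662e-04,  2.51352787e-04,
        -1.14959600e-04],
       [ 3.28003012e-05, -2.98684064e-01,  9.54352047e-01,
        -1.43856301e-01],
       [ 0.00000000e+00,  0.00000000e+00,  0.00000000e+00,
         1.00000000e+00]])}}
```

View pics/top0.png

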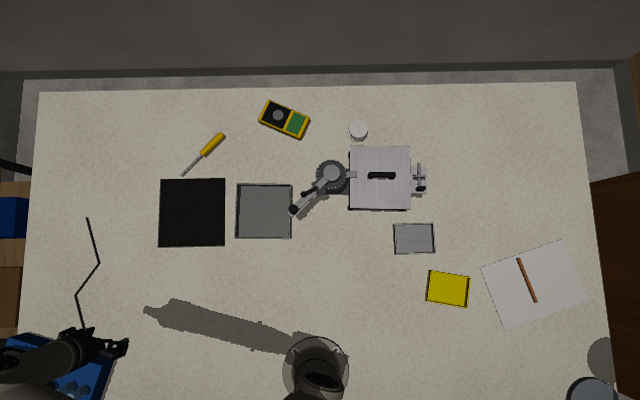

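View pics/side0.png

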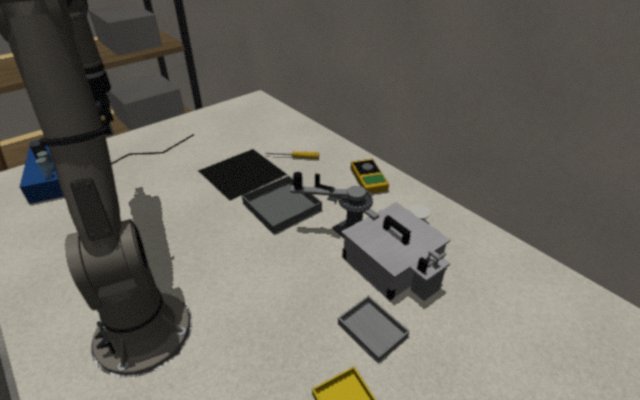

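Top: chest (380,178), ratchet (333,177), knob (293,210), mat (192,212), tray (264,211). There are two dish shapes: grey (414,238) and yellow (448,288). Steel means grey; I'll confirm this in a crop.

```bash
cat > m.py <<'E'
from h import *
def cen(camn,thing,z,k=1):
    c=cam(camn)
    out=[]
    for d in outline_of(camn,thing)[:k]:
        r=d['region'].astype(np.uint8); cs=max(cv2.findContours(r,0,2)[0],key=cv2.contourArea)
        (u,v),s,a=cv2.minAreaRect(cs); P=back(c,(u,v),z)
        b=np.array([back(c,q,z)[:2] for q in cv2.boxPoints(((u,v),s,a))]); e1=b[1]-b[0];e2=b[2]-b[1]
        yaw=np.degrees(np.arctan2(e1[1],e1[0]))%90
        out.append((thing,round(d['score'],2),(round(u),round(v)),P.round(3)[:2],'sz',np.linalg.norm(e1).round(3),np.linalg.norm(e2).round(3),'yaw%90',yaw.round(1)))
    return out
E
python3 - <<'E'
from m import *
im=capture('top')
for t,z,k in [('chest',.06,1),('lid_grip',.094,1),('handle_knob',.191,1),('lever_tab',.185,1),('pin_head',.1,1),('tray',.035,1),('mat',.003,1),('dish',.025,3),('multimeter',.035,1),('reel',.05,1),('screwdriver',.02,1)]:
    for r in cen('top',t,z,k): print(*r)
c=im[120:260,270:450]; save('crop0',cv2.resize(c,None,fx=4.2,fy=4.2,interpolation=2))
E
```

```text
chest 0.71 (321, 187) [ 0.577 -0.032] sz 0.241 0.17 yaw%90 6.6
lid_grip 0.86 (388, 178) [ 0.594 -0.245] sz 0.246 0.205 yaw%90 88.7
handle_knob 0.85 (313, 192) [ 0.541 -0.007] sz 0.201 0.05 yaw%90 45.4
lever_tab 0.43 (312, 193) [ 0.54  -0.004] sz 0.062 0.043 yaw%90 38.9
pin_head 0.67 (422, 185) [ 0.568 -0.346] sz 0.048 0.031 yaw%90 75.2
tray 0.76 (262, 211) [0.506 0.162] sz 0.188 0.177 yaw%90 88.7
mat 0.64 (191, 212) [0.51  0.402] sz 0.223 0.232 yaw%90 88.7
dish 0.81 (414, 238) [ 0.406 -0.332] sz 0.139 0.1 yaw%90 0.5
dish 0.69 (448, 289) [ 0.241 -0.43 ] sz 0.1 0.136 yaw%90 77.5
multimeter 0.57 (283, 119) [0.815 0.087] sz 0.091 0.162 yaw%90 68.2
reel 0.72 (357, 130) [ 0.767 -0.157] sz 0.074 0.061 yaw%90 62.3
screwdriver 0.53 (208, 148) [0.726 0.344] sz 0.138 0.03 yaw%90 46.0
```

View pics/crop0.png

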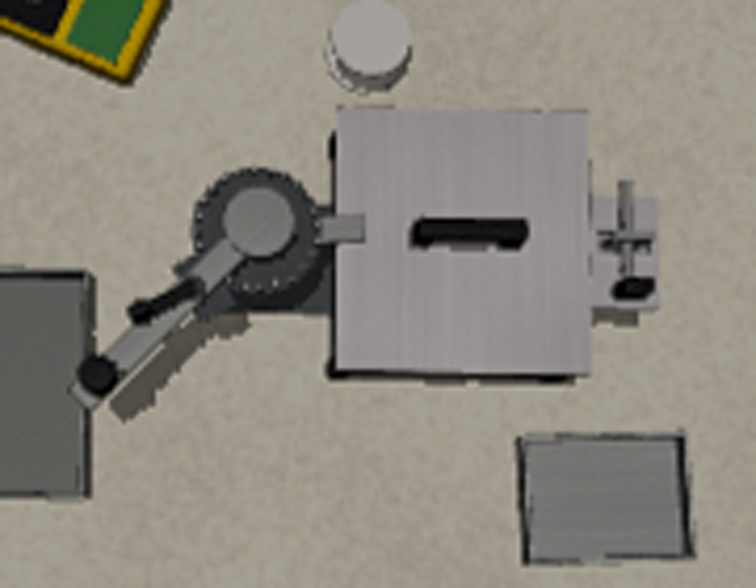

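Crop: the lower-right dish (605,500) is plain metallic grey, so it's the steel dish meant; the yellow one is the look-alike. Hub (258,222), knob (98,377), tab (165,300), grip bar (468,232), pin head (633,287), lid corners (335,108) to (588,375).

Run:
```python
from h import *
c=cam('top')
B=lambda u,v,z: back(c,(270+(u+.5)/4.2-.5,120+(v+.5)/4.2-.5),z).round(4)[:2]
for n,u,v,z in [('hub',258,222,.146),('knob',98,377,.191),('tabin',195,287,.185),('tabout',140,312,.185),('grip',470,231,.138),('gripL',412,231,.138),('gripR',528,231,.138),('head',633,286,.128),('l1',337,108,.098),('l2',587,111,.098),('l3',590,375,.098),('l4',335,375,.098),('stbar',627,238,.1265)]: print(n,B(u,v,z))
```

```text
hub [ 0.6051 -0.0621]
knob [0.4917 0.0514]
tabin [ 0.5526 -0.0155]
tabout [0.5362 0.0224]
grip [ 0.5967 -0.215 ]
gripL [ 0.5977 -0.1732]
gripR [ 0.5957 -0.2569]
head [ 0.5555 -0.333 ]
l1 [ 0.7016 -0.1272]
l2 [ 0.6951 -0.3163]
l3 [ 0.4946 -0.306 ]
l4 [ 0.4991 -0.118 ]
stbar [ 0.5912 -0.3315]
```

```bash
cat >> h.py <<'E'
def th():
    from scipy.spatial.transform import Rotation as Ro
    w,x,y,z=get_obs()['tool_rot']; M=Ro.from_quat([x,y,z,w]).as_matrix(); return np.degrees(np.arctan2(M[1,0],M[0,0]))
def go(P,theta=None,after=True):
    "turn (tool z, rad) then shift in tool axes after the turn"
    o=get_obs(); t0=th(); t1=t0 if theta is None else theta
    tr=-np.radians((t1-t0+180)%360-180); d=np.array(P)-o['position']; a=np.radians(t1)
    s=[d[0]*np.cos(a)+d[1]*np.sin(a), d[0]*np.sin(a)-d[1]*np.cos(a), -d[2]]
    print('at',o['position'].round(4),'th',round(t0,1),'turn',round(tr,3),'shift',np.round(s,4),'rows',round(max(np.linalg.norm(s)/.05,abs(tr)/.15),1),'t',round(o['time_s'],1))
E
python3 -c "
from h import *
go([.53,.0,.33],134.6)"
```

```text
at [0.1734 0.522  0.2313] th 161.6 turn 0.472 shift [-0.6221 -0.1126 -0.0987] rows 12.8 t 0.7
```

Call:
{"fn": "drive_tool", "kwargs": {"commands": [[0, 0, 0, -0.025, 0.118], [0, 0, 0, -0.025, 0.118], [0, 0, 0, -0.025, 0.118], [0, 0, 0, -0.025, 0.118], [255, -0.039, -0.007, 0, 0], [255, -0.039, -0.007, 0, 0], [255, -0.039, -0.007, 0, 0], [255, -0.039, -0.007, 0, 0], [255, -0.039, -0.007, 0, 0], [255, -0.039, -0.007, 0, 0], [255, -0.039, -0.007, 0, 0], [255, -0.039, -0.007, 0, 0], [255, -0.039, -0.007, 0, 0], [255, -0.039, -0.007, 0, 0], [255, -0.039, -0.007, 0, 0], [255, -0.039, -0.007, 0, 0], [255, -0.039, -0.007, 0, 0], [255, -0.039, -0.007, 0, 0], [255, -0.039, -0.007, 0, 0], [255, -0.037, -0.007, 0, 0]]}}

```text
time_s: 2.7
position: [0.531, -0.0011, 0.3315]
tool_rot: [0.0, 0.386, 0.923, 0.0]
contact_force: [0.9, 0.5, -0.6]
grip_width: 0.0
gripper_force: 0.0
```

Run:
```python
from m import *
go([.53,0,.33],134.6)
save('w1',capture('wrist'))
c=cam('wrist')
for t,z in [('handle_knob',.191),('lever_tab',.185),('ratchet_axis',.13)]: print(*cen('wrist',t,z))
# predicted
for n,P in [('hub',(.604,-.0615,.146)),('knob',(.4917,.0514,.191)),('tab',(.54,.026,.185))]: print(n,proj(c,P).round())
```

```text
at [ 0.531  -0.0011  0.3315] th 134.6 turn -0.0 shift [0.0015 0.     0.0015] rows 0.0 t 2.7
('handle_knob', 0.9, (326, 169), array([0.531, 0.004]), 'sz', np.float64(0.158), np.float64(0.038), 'yaw%90', np.float64(42.6))
('lever_tab', 0.79, (335, 179), array([0.542, 0.005]), 'sz', np.float64(0.052), np.float64(0.015), 'yaw%90', np.float64(23.8))
('ratchet_axis', 0.71, (334, 182), array([ 0.555, -0.002]), 'sz', np.float64(0.179), np.float64(0.137), 'yaw%90', np.float64(8.4))
hub [330. 245.]
knob [332.  98.]
tab [350. 157.]
```

View pics/w1.png

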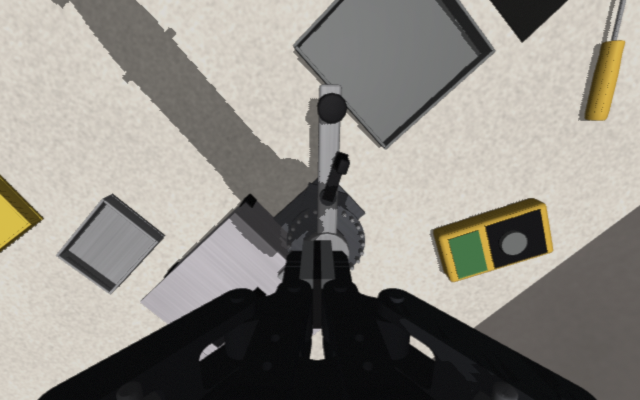

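Wrist: knob top (332,106), tab top (343,160), hub (330,240).

Run:
```python
from h import *
c=cam('wrist')
hub=np.array([.6035,-.0615]);
for n,u,v,z in [('knob',332,106,.191),('tab',343,160,.185)]:
    P=back(c,(u,v),z)[:2]; d=P-hub; print(n,P.round(4),np.linalg.norm(d).round(4),np.degrees(np.arctan2(d[1],d[0])).round(1))
a=np.radians(135); r=np.array([np.cos(a),np.sin(a)]); ty=np.array([np.sin(a),-np.cos(a)])
go(np.r_[hub+.107*r+.052*ty,.29],135)
```

```text
knob [0.4926 0.056 ] 0.1616 133.4
tab [0.5335 0.0298] 0.115 127.5
at [ 0.5303 -0.0006  0.3311] th 134.4 turn -0.01 shift [0.0122 0.0607 0.0411] rows 1.5 t 2.9
```

Call:
{"fn": "drive_tool", "kwargs": {"commands": [[255, 0.006, 0.031, 0, 0], [255, 0.006, 0.03, 0.03, 0], [255, 0, 0, 0.035, 0], [255, 0, 0, 0.035, 0], [255, 0, 0, 0.035, 0], [255, 0, 0, 0.035, 0], [255, 0, -0.006, 0, 0], [255, 0, -0.006, 0, 0], [255, 0, -0.006, 0, 0], [255, 0, -0.006, 0, 0], [255, 0, -0.006, 0, 0], [255, 0, -0.006, 0, 0], [255, 0, -0.006, 0, 0], [255, 0, -0.006, 0, 0], [255, 0, 0, 0, 0], [255, 0, 0, 0, 0], [255, 0, 0, 0, 0]]}}

```text
time_s: 4.6
position: [0.5303, 0.0179, 0.1608]
tool_rot: [-0.001, 0.386, 0.922, -0.001]
contact_force: [0.3, -0.0, -0.2]
grip_width: -0.0001
gripper_force: 0.1
```

Run:
```python
from h import *
o=get_obs();print(o['position'],o['contact_force'],o['time_s'])
im=capture('side');save('s2',cv2.resize(im[140:320,260:460],None,fx=3,fy=3))
```

```text
[0.53027228 0.0178509  0.16084315] [ 0.34099865 -0.04271938 -0.17185826] 4.6
```

View pics/s2.png

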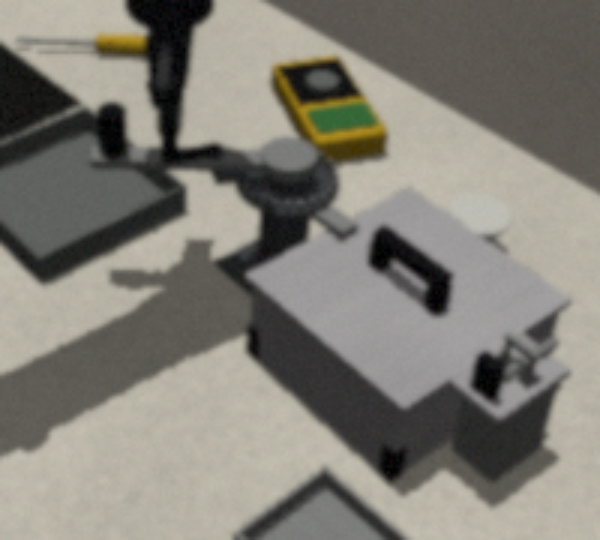

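Side crop: finger is at (165,140) beside the lever; the tab is hidden. Lifting to check.

Call:
{"fn": "drive_tool", "kwargs": {"commands": [[255, 0, 0.01, 0, 0], [255, 0, 0, -0.04, 0], [255, 0, 0, -0.04, 0], [0, 0, 0, -0.04, 0], [0, 0, 0, -0.03, 0], [0, 0, 0, 0, 0]]}}

```text
time_s: 5.25
position: [0.541, 0.0253, 0.316]
tool_rot: [0.004, 0.386, 0.923, 0.002]
contact_force: [0.5, 0.3, -0.3]
grip_width: 0.0433
gripper_force: 0.0
```

Run:
```python
from h import *
go([.53,0,.33],135)
im=capture('wrist');save('w3',cv2.resize(im[40:290,220:450],None,fx=2.2,fy=2.2))
```

```text
at [0.541  0.0253 0.316 ] th 134.6 turn -0.007 shift [-0.0101 -0.0257 -0.014 ] rows 0.6 t 5.2
```

View pics/w3.png

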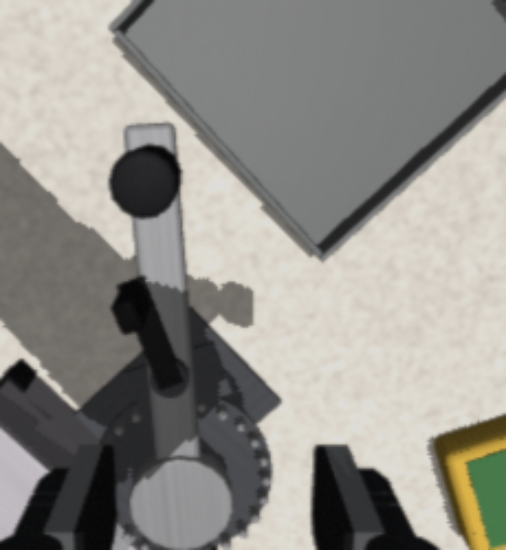

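The lever now points to the other side of the bar, so it is flipped. Knob (146,180) and hub (181,503) in the crop.

Run:
```python
from h import *
c=cam('wrist')
k=back(c,(220+146/2.2,40+180/2.2),.191)[:2]; h=back(c,(220+181/2.2,40+503/2.2),.146)[:2]
d=k-[.6035,-.0615]; print(k,h,np.linalg.norm(d),np.degrees(np.arctan2(d[1],d[0])))
go(np.r_[k,.21],np.degrees(np.arctan2(d[1],d[0])))
```

```text
[0.48403961 0.04743298] [ 0.60233739 -0.0595799 ] 0.16166996939573397 137.639086560151
at [0.5397 0.0254 0.3133] th 134.6 turn -0.053 shift [ 0.056  -0.0212  0.1033] rows 2.4 t 5.3
```

Call:
{"fn": "drive_tool", "kwargs": {"commands": [[0, 0.028, -0.011, 0, -0.053], [0, 0.028, -0.01, 0.02, 0], [0, 0, 0, 0.045, 0], [0, 0, 0, 0.045, 0], [0, 0, 0, 0.045, 0], [0, 0, 0, 0.005, 0], [255, 0, 0, 0, 0], [255, 0, 0, 0, 0], [255, 0, 0, 0, 0], [255, 0, 0, 0, 0], [255, 0, 0, 0, 0], [255, 0, 0, 0, 0]], "grip_force": 40}}

```text
time_s: 6.5
position: [0.4845, 0.0486, 0.1532]
tool_rot: [0.001, 0.361, 0.932, 0.001]
contact_force: [-1.1, -0.7, 6.2]
grip_width: 0.0256
gripper_force: 39.0
```

Call:
{"fn": "drive_tool", "kwargs": {"commands": [[255, -0.0008, -0.016, 0, -0.1], [255, -0.0008, -0.016, 0, -0.1], [255, -0.0008, -0.016, 0, -0.1], [255, -0.0008, -0.016, 0, -0.1], [255, -0.0008, -0.016, 0, -0.1], [255, 0, 0, 0, 0], [255, 0, 0, 0, 0]]}}

```text
time_s: 7.2
position: [0.4468, -0.0221, 0.1531]
tool_rot: [0.001, 0.121, 0.993, 0.0]
contact_force: [-2.5, -1.3, 7.3]
grip_width: 0.0248
gripper_force: 40.1
```

```bash
cat > r.py <<'E'
from h import *
o=get_obs(); d=o['position'][:2]-[.6035,-.0615]
print('r',np.linalg.norm(d).round(4),'ang',np.degrees(np.arctan2(d[1],d[0])).round(1),'th',th().round(1),'F',o['contact_force'].round(1),o['torque'].round(2),o['grip_width'],o['position'])
E
python3 r.py
```

```text
r 0.1615 ang 165.9 th 166.1 F [-2.5 -1.3  7.3] [-0.24  0.48 -0.15] 0.024848882409024865 [ 0.44684776 -0.0220798   0.15314558]
```

Call:
{"fn": "drive_tool", "kwargs": {"commands": [[255, -0.0006, 0.0136, 0, 0.085], [255, -0.0006, 0.0136, 0, 0.085], [255, -0.0006, 0.0136, 0, 0.085], [255, -0.0006, 0.0136, 0, 0.085], [255, -0.0006, 0.0136, 0, 0.085], [255, -0.0006, 0.0136, 0, 0.085], [255, -0.0006, 0.0136, 0, 0.085], [255, -0.0006, 0.0136, 0, 0.085], [255, -0.0006, 0.0136, 0, 0.085], [255, -0.0006, 0.0136, 0, 0.085], [255, -0.0006, -0.0136, 0, -0.085], [255, -0.0006, -0.0136, 0, -0.085], [255, -0.0006, -0.0136, 0, -0.085], [255, -0.0006, -0.0136, 0, -0.085], [255, -0.0006, -0.0136, 0, -0.085], [255, -0.0006, -0.0136, 0, -0.085], [255, -0.0006, -0.0136, 0, -0.085], [255, -0.0006, -0.0136, 0, -0.085], [255, -0.0006, -0.0136, 0, -0.085], [255, -0.0006, -0.0136, 0, -0.085]]}}

```text
time_s: 9.2
position: [0.4474, -0.0188, 0.1532]
tool_rot: [0.001, 0.118, 0.993, 0.003]
contact_force: [-1.4, 5.4, 7.3]
grip_width: 0.0251
gripper_force: 40.4
```

```bash
python3 r.py
python3 - <<'E'
from h import *
im=capture('side');save('s4',cv2.resize(im[140:320,260:460],None,fx=3,fy=3))
E
```

```text
r 0.1619 ang 164.7 th 166.5 F [-1.4  5.4  7.3] [ 0.75  0.35 -0.28] 0.025051806039905533 [ 0.44738837 -0.01877792  0.15315848]
```

View pics/s4.png

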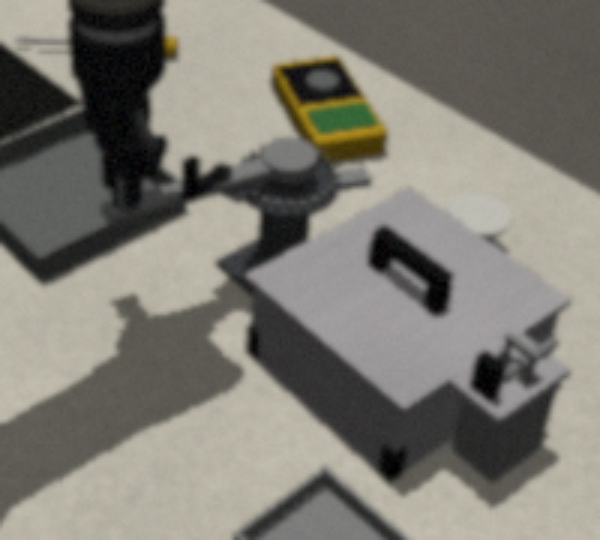

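The fastener arm now points to (355,177), so it has turned roughly 1 rad. One more full stroke.

Call:
{"fn": "drive_tool", "kwargs": {"commands": [[255, -0.0006, 0.0136, 0, 0.085], [255, -0.0006, 0.0136, 0, 0.085], [255, -0.0006, 0.0136, 0, 0.085], [255, -0.0006, 0.0136, 0, 0.085], [255, -0.0006, 0.0136, 0, 0.085], [255, -0.0006, 0.0136, 0, 0.085], [255, -0.0006, 0.0136, 0, 0.085], [255, -0.0006, 0.0136, 0, 0.085], [255, -0.0006, 0.0136, 0, 0.085], [255, -0.0006, 0.0136, 0, 0.085], [255, -0.0006, -0.0136, 0, -0.085], [255, -0.0006, -0.0136, 0, -0.085], [255, -0.0006, -0.0136, 0, -0.085], [255, -0.0006, -0.0136, 0, -0.085], [255, -0.0006, -0.0136, 0, -0.085], [255, -0.0006, -0.0136, 0, -0.085], [255, -0.0006, -0.0136, 0, -0.085], [255, -0.0006, -0.0136, 0, -0.085], [255, -0.0006, -0.0136, 0, -0.085], [255, -0.0006, -0.0136, 0, -0.085]]}}

```text
time_s: 11.25
position: [0.4473, -0.019, 0.1531]
tool_rot: [0.001, 0.118, 0.993, 0.003]
contact_force: [-3.0, 6.2, 9.1]
grip_width: 0.0249
gripper_force: 40.6
```

Call:
{"fn": "drive_tool", "kwargs": {"commands": [[255, 0, 0, 0, 0], [0, 0, 0, 0, 0], [0, 0, 0, 0, 0], [0, 0, 0, 0, 0], [0, 0, 0, -0.03, 0], [0, 0, 0, -0.045, 0], [0, 0, 0, -0.045, 0], [0, 0, 0, -0.045, 0], [0, 0, 0, 0, 0]]}}

```text
time_s: 12.15
position: [0.4504, -0.0223, 0.3224]
tool_rot: [0.006, 0.12, 0.993, 0.001]
contact_force: [0.1, -0.8, -0.5]
grip_width: 0.0855
gripper_force: 0.0
```

```bash
python3 r.py
python3 - <<'E'
from h import *
im=capture('top');save('t5',cv2.resize(im[120:260,270:450],None,fx=4.2,fy=4.2,interpolation=2))
go([.53,-.31,.32],180)
E
```

```text
r 0.1581 ang 165.6 th 166.2 F [ 0.1 -0.8 -0.5] [ 0.01 -0.04 -0.01] 0.08549134875504676 [ 0.45038801 -0.02227191  0.32236992]
at [ 0.4487 -0.022   0.3192] th 166.2 turn -0.24 shift [-0.0813 -0.288  -0.0008] rows 6.0 t 12.2
```

View pics/t5.png

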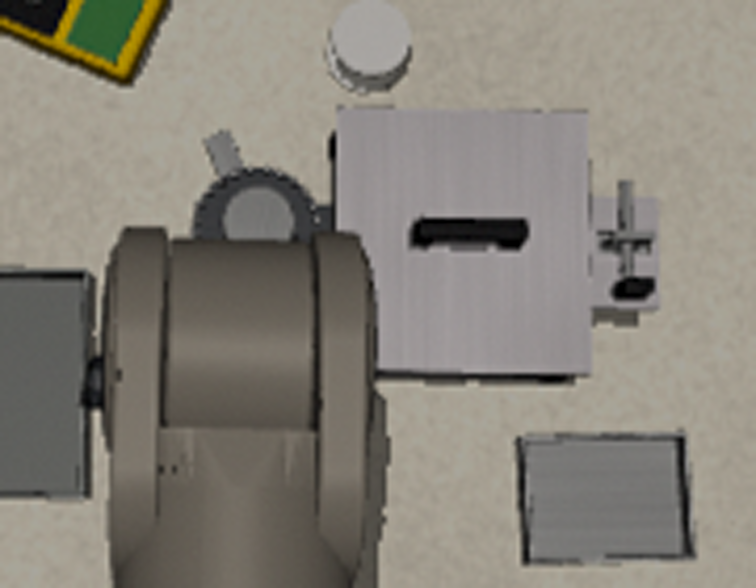

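The fastener arm (222,150) now points past +x, about 2 rad, well clear. Next, the pin.

Call:
{"fn": "drive_tool", "kwargs": {"commands": [[0, -0.0, 0, 0, -0.103], [0, 0, 0, 0, -0.103], [0, -0.016, -0.045, 0, 0], [0, -0.016, -0.045, 0, 0], [0, -0.016, -0.045, 0, 0], [0, -0.016, -0.045, 0, 0], [0, -0.016, -0.045, 0, 0], [0, -0.016, -0.045, 0.03, 0], [0, 0, -0.035, 0.03, 0], [0, 0, 0, 0, 0]]}}

```text
time_s: 13.2
position: [0.5248, -0.3295, 0.252]
tool_rot: [-0.007, 0.022, 1.0, 0.001]
contact_force: [-0.6, 0.1, -0.8]
grip_width: 0.0854
gripper_force: 0.0
```

Run:
```python
from m import *
o=get_obs(); print(o['qpos'].round(2))
im=capture('wrist');save('w6',im)
print(*cen('wrist','pin_head',.125))
c=cam('wrist')
for n,P in [('head',(.555,-.334,.134)),('staple',(.593,-.336,.1265))]: print(n,proj(c,P).round())
go([.555,-.334,.2],178)
```

```text
[ 0.1   0.52  0.7   1.27 -0.32  1.48  2.3 ]
('pin_head', 0.74, (628, 205), array([ 0.555, -0.049]), 'sz', np.float64(0.033), np.float64(0.019), 'yaw%90', np.float64(7.0))
head [307. 217.]
staple [307. 252.]
at [ 0.5291 -0.3249  0.2567] th 177.9 turn -0.002 shift [-0.0262 -0.0082  0.0567] rows 1.3 t 13.3
```

View pics/w6.png

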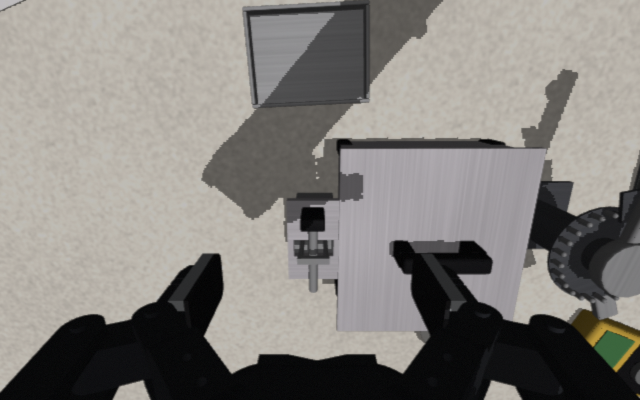

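Wrist: pin head top (313,213), staple (313,250), steel dish (307,55). The network's hit at (628,205) is the ratchet, so I'm using the head I see.

Run:
```python
from h import *
c=cam('wrist')
# pose at picture differs slightly (settling); show now
h=back(c,(313,213),.134); print(h, back(c,(313,250),.1265), get_obs()['position'])
go([h[0],h[1],.2],178)
# dish inner corners from picture
print([back(c,p,.025)[:2].round(3) for p in((249,8),(366,5),(369,100),(256,106))])
```

```text
[ 0.55126849 -0.32861532  0.134     ] [ 0.59074984 -0.33023499  0.1265    ] [ 0.52907983 -0.32485517  0.25674723]
at [ 0.5291 -0.3249  0.2567] th 177.9 turn -0.002 shift [-0.0223 -0.003   0.0567] rows 1.2 t 13.3
[array([ 0.364, -0.388]), array([ 0.366, -0.268]), array([ 0.46 , -0.264]), array([ 0.462, -0.39 ])]
```

Call:
{"fn": "drive_tool", "kwargs": {"commands": [[0, -0.023, -0.007, 0, 0], [0, 0, 0, 0.045, 0], [0, 0, 0, 0.045, 0], [0, 0, 0, 0.035, 0], [0, 0, 0, 0.02, 0], [0, 0, 0, 0.004, 0], [0, 0, 0, 0, 0], [255, 0, 0, 0, 0], [255, 0, 0, 0, 0], [255, 0, 0, 0, 0], [255, 0, 0, 0, 0], [255, 0, 0, 0, 0], [255, 0, 0, 0, 0]], "grip_force": 50}}

```text
time_s: 14.6
position: [0.5537, -0.3331, 0.1116]
tool_rot: [0.001, 0.017, 1.0, -0.001]
contact_force: [0.2, 0.3, 3.3]
grip_width: 0.0211
gripper_force: 49.2
```

Call:
{"fn": "drive_tool", "kwargs": {"commands": [[255, 0.01, 0, 0, 0], [255, 0.015, 0, 0, 0], [255, 0.02, 0, 0, 0], [255, 0.02, 0, 0, 0], [255, 0.02, 0, 0, 0], [255, 0, 0, -0.02, 0], [255, 0, 0, -0.03, 0], [255, 0, 0, 0, 0]]}}

```text
time_s: 15.4
position: [0.469, -0.3313, 0.1641]
tool_rot: [0.003, 0.017, 1.0, -0.002]
contact_force: [0.4, -0.9, 0.4]
grip_width: 0.0204
gripper_force: 49.0
```

Run:
```python
from h import *
o=get_obs();print(o['grip_width'],o['contact_force'].round(1),o['qpos'].round(2))
go([.406+.003,-.331+.039,.16],90)
```

```text
0.020377683909529605 [ 0.4 -0.9  0.4] [ 0.09  0.47  0.71  1.58 -0.32  1.21  2.39]
at [ 0.469  -0.3313  0.1641] th 178.0 turn 1.536 shift [ 0.0393 -0.06    0.0041] rows 10.2 t 15.4
```

Call:
{"fn": "drive_tool", "kwargs": {"commands": [[255, 0.03, 0, 0, 0], [255, 0.03, 0, 0, 0], [255, 0, 0, 0, 0.128], [255, 0, 0, 0, 0.128], [255, 0, 0, 0, 0.128], [255, 0, 0, 0, 0.128], [255, 0, 0, 0, 0.128], [255, 0, 0, 0, 0.128], [255, 0, 0, 0, 0.128], [255, 0, 0, 0, 0.128], [255, 0, 0, 0, 0.128], [255, 0, 0, 0, 0.128], [255, 0, 0, 0, 0.128], [255, 0, 0, 0, 0.128], [255, 0.039, 0, 0, 0], [255, 0, 0, 0, 0], [255, 0, 0, 0, 0]]}}

```text
time_s: 17.1
position: [0.408, -0.2864, 0.1595]
tool_rot: [-0.001, 0.706, 0.708, 0.0]
contact_force: [0.3, -1.1, -0.4]
grip_width: 0.0208
gripper_force: 49.1
```

Run:
```python
from m import *
o=get_obs();print(o['grip_width'],o['qpos'].round(2))
im=capture('wrist'); print(*cen('wrist','dish',.025)); save('w7',im)
go([.409,-.292,.025],90)
```

```text
0.020833174574337403 [-0.27  0.44  1.13  1.79 -0.42  1.19  0.99]
('dish', 0.85, (160, 300), array([ 0.25 , -0.408]), 'sz', np.float64(0.123), np.float64(0.105), 'yaw%90', np.float64(78.0))
at [ 0.4077 -0.2887  0.1603] th 90.0 turn 0.001 shift [-0.0033  0.0013  0.1353] rows 2.7 t 17.2
```

View pics/w7.png

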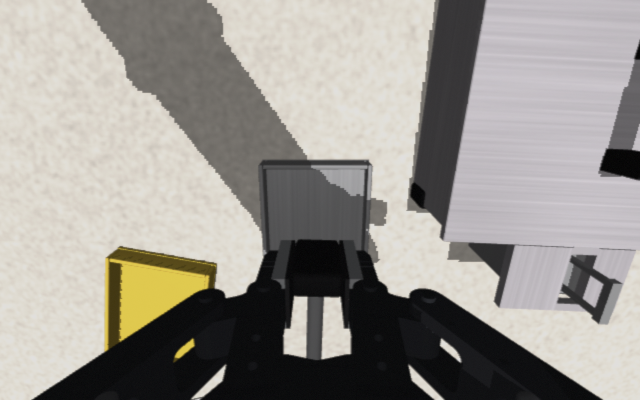

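Pin held over the grey dish (315,205), centred between its side walls. Lowering.

Call:
{"fn": "drive_tool", "kwargs": {"commands": [[255, 0, 0, 0.03, 0], [255, 0, 0, 0.03, 0], [255, 0, 0, 0.03, 0], [255, 0, 0, 0.025, 0], [255, 0, 0, 0.015, 0], [255, 0, 0, 0.009, 0], [255, 0, 0, 0, 0], [255, 0, 0, 0, 0]]}}

```text
time_s: 18.0
position: [0.4089, -0.2895, 0.0225]
tool_rot: [0.001, 0.707, 0.707, 0.0]
contact_force: [0.2, -1.0, -0.7]
grip_width: 0.0211
gripper_force: 49.1
```

Call:
{"fn": "drive_tool", "kwargs": {"commands": [[255, 0, 0, 0.003, 0], [255, 0, 0, 0, 0], [140, 0, 0, 0, 0], [140, 0, 0, 0, 0], [140, 0, 0, 0, 0], [140, 0, 0, -0.01, 0], [140, 0, 0, -0.03, 0], [140, 0, 0, -0.045, 0], [0, 0, 0, -0.045, 0], [0, 0, 0, -0.045, 0], [0, 0, 0, -0.045, 0], [0, 0, 0, 0, 0]]}}

```text
time_s: 19.2
position: [0.4107, -0.2923, 0.2454]
tool_rot: [0.006, 0.707, 0.707, 0.001]
contact_force: [0.9, -0.3, -0.0]
grip_width: 0.0852
gripper_force: 0.0
```

Run:
```python
from m import *
im=capture('wrist'); print(*cen('wrist','pin_head',.035)); print(*cen('wrist','dish',.025)); save('w8',im)
go([.597,-.2165,.26],178)
```

```text
('pin_head', 0.85, (312, 189), array([ 0.406, -0.317]), 'sz', np.float64(0.023), np.float64(0.085), 'yaw%90', np.float64(0.0))
('dish', 0.68, (310, 193), array([ 0.402, -0.322]), 'sz', np.float64(0.097), np.float64(0.134), 'yaw%90', np.float64(0.1))
at [ 0.4082 -0.2882  0.2387] th 90.1 turn -1.535 shift [-0.1862  0.0783 -0.0213] rows 10.2 t 19.4
```

Pin head and shank lie in the grey dish. Now the lid, gripping across its bar with θ=88°.

```bash
python3 -c "
from h import *
go([.597,-.2165,.111],88)"
```

```text
at [ 0.4082 -0.2882  0.2387] th 90.1 turn 0.036 shift [0.0783 0.1862 0.1277] rows 4.8 t 19.4
```

Call:
{"fn": "drive_tool", "kwargs": {"commands": [[0, 0, 0, 0, 0.036], [0, 0.016, 0.037, 0, 0], [0, 0.016, 0.037, 0, 0], [0, 0.016, 0.037, 0, 0], [0, 0.016, 0.037, 0, 0], [0, 0.014, 0.038, 0, 0], [0, 0, 0, 0.03, 0], [0, 0, 0, 0, 0]]}}

```text
time_s: 20.15
position: [0.5951, -0.2142, 0.2023]
tool_rot: [-0.005, 0.719, 0.695, -0.002]
contact_force: [-0.0, -0.3, -1.0]
grip_width: 0.0851
gripper_force: 0.0
```

Run:
```python
from m import *
im=capture('wrist'); save('w9',im); c=cam('wrist')
for n,P in [('gA',(.5984,-.1765,.138)),('gB',(.5956,-.2565,.138))]: print(n,proj(c,P).round())
go([.597,-.2165,.111],88); print(get_obs()['qpos'].round(2))
```

```text
gA [321. 153.]
gB [321. 262.]
at [ 0.5948 -0.216   0.2048] th 87.9 turn -0.001 shift [-0.0005  0.0022  0.0938] rows 1.9 t 20.2
[-0.26  0.68  1.03  1.32 -0.57  1.46  0.7 ]
```

View pics/w9.png

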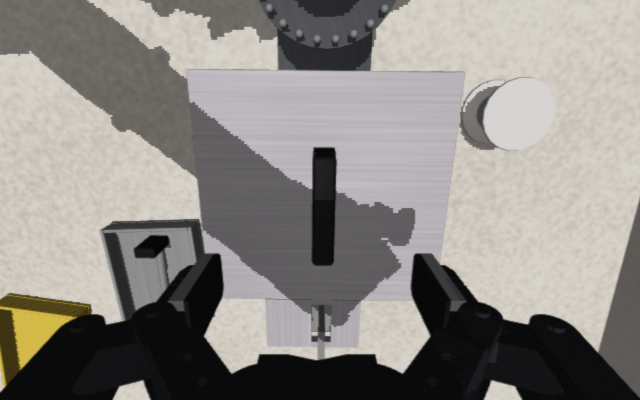

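The grip bar spans (323,150) to (323,265), as predicted within 2 px; the pin lies in the dish. Descend and grip.

Call:
{"fn": "drive_tool", "kwargs": {"commands": [[0, 0, 0.002, 0.03, 0], [0, 0, 0, 0.03, 0], [0, 0, 0, 0.025, 0], [0, 0, 0, 0.009, 0], [0, 0, 0, 0, 0], [255, 0, 0, 0, 0], [255, 0, 0, 0, 0], [255, 0, 0, 0, 0], [255, 0, 0, 0, 0], [255, 0, 0, 0, 0], [255, 0, 0, 0, 0], [255, 0, 0, 0, 0]], "grip_force": 110}}

```text
time_s: 21.4
position: [0.5991, -0.2173, 0.1156]
tool_rot: [0.0, 0.719, 0.695, 0.0]
contact_force: [-0.8, 0.9, 6.4]
grip_width: 0.0138
gripper_force: 108.4
```

Call:
{"fn": "drive_tool", "kwargs": {"commands": [[255, 0, 0, -0.005, 0], [255, 0, 0, -0.01, 0], [255, 0, 0, -0.01, 0], [255, 0, 0, -0.015, 0], [255, 0, 0, -0.015, 0], [255, 0, 0, -0.02, 0], [255, 0, 0, -0.03, 0], [255, 0, 0, -0.03, 0], [255, 0, 0, -0.035, 0], [255, 0, 0, -0.03, 0], [255, 0, 0, 0, 0]]}}

```text
time_s: 22.5
position: [0.6002, -0.2197, 0.3213]
tool_rot: [0.006, 0.719, 0.695, 0.001]
contact_force: [-0.4, -0.6, -3.5]
grip_width: 0.0138
gripper_force: 107.9
```

Run:
```python
from m import *
capture('top')
for t,z in [('mat',.003),('tray',.035)]: print(*cen('top',t,z))
go([.51,.40,.31],88); print(get_obs()['grip_width'])
```

```text
('mat', 0.58, (191, 212), array([0.511, 0.402]), 'sz', np.float64(0.223), np.float64(0.235), 'yaw%90', np.float64(88.7))
('tray', 0.97, (262, 212), array([0.504, 0.159]), 'sz', np.float64(0.188), np.float64(0.18), 'yaw%90', np.float64(88.7))
at [ 0.5986 -0.217   0.3139] th 88.0 turn -0.001 shift [ 0.6135 -0.1101  0.0039] rows 12.5 t 22.6
0.013911239904678432
```

Call:
{"fn": "drive_tool", "kwargs": {"commands": [[255, 0.02, -0.004, 0, 0], [255, 0.036, -0.0065, 0, 0], [255, 0.036, -0.0065, 0, 0], [255, 0.036, -0.0065, 0, 0], [255, 0.036, -0.0065, 0, 0], [255, 0.036, -0.0065, 0, 0], [255, 0.036, -0.0065, 0, 0], [255, 0.036, -0.0065, 0, 0], [255, 0.036, -0.0065, 0, 0], [255, 0.036, -0.0065, 0, 0], [255, 0.036, -0.0065, 0, 0], [255, 0.036, -0.0065, 0, 0], [255, 0.036, -0.0065, 0, 0], [255, 0.036, -0.0065, 0, 0], [255, 0.036, -0.0065, 0, 0], [255, 0.036, -0.0065, 0, 0], [255, 0.036, -0.0065, 0, 0], [255, 0.018, -0.003, 0, 0], [255, 0, 0, 0, 0], [255, 0, 0, 0, 0]]}}

```text
time_s: 24.65
position: [0.5088, 0.4, 0.3125]
tool_rot: [0.0, 0.719, 0.695, -0.002]
contact_force: [0.3, -0.6, -4.3]
grip_width: 0.0141
gripper_force: 107.9
```

Run:
```python
from h import *
go([.51,.402,.092],88); print(get_obs()['grip_width'])
```

```text
at [0.5088 0.4    0.3125] th 88.0 turn 0.0 shift [0.002  0.0011 0.2205] rows 4.4 t 24.6
0.014066506574150638
```

Call:
{"fn": "drive_tool", "kwargs": {"commands": [[255, 0.002, 0.001, 0.03, 0], [255, 0, 0, 0.035, 0], [255, 0, 0, 0.035, 0], [255, 0, 0, 0.035, 0], [255, 0, 0, 0.035, 0], [255, 0, 0, 0.025, 0], [255, 0, 0, 0.016, 0], [255, 0, 0, 0.005, 0], [255, 0, 0, 0.005, 0], [255, 0, 0, 0.003, 0], [255, 0, 0, 0, 0], [255, 0, 0, 0, 0]]}}

```text
time_s: 25.85
position: [0.5112, 0.4026, 0.0918]
tool_rot: [0.0, 0.719, 0.695, 0.001]
contact_force: [-0.6, -0.7, -4.5]
grip_width: 0.0137
gripper_force: 107.8
```

Call:
{"fn": "drive_tool", "kwargs": {"commands": [[255, 0, 0, 0.003, 0], [255, 0, 0, 0.003, 0], [255, 0, 0, 0.001, 0], [255, 0, 0, 0, 0], [255, 0, 0, 0, 0]]}}

```text
time_s: 26.35
position: [0.5113, 0.4026, 0.0866]
tool_rot: [-0.0, 0.719, 0.695, 0.001]
contact_force: [-2.3, -0.2, 7.2]
grip_width: 0.0136
gripper_force: 109.5
```

Contact (Fz +7). Release and rise, then move toward the chest above the ratchet.

Call:
{"fn": "drive_tool", "kwargs": {"commands": [[100, 0, 0, 0, 0], [0, 0, 0, 0, 0], [0, 0, 0, 0, 0], [0, 0, 0, 0, 0], [0, 0, 0, -0.02, 0], [0, 0, 0, -0.04, 0], [0, 0, 0, -0.045, 0], [0, 0, 0, -0.045, 0], [0, 0, 0, -0.045, 0], [0, 0, 0, -0.045, 0], [0, 0, 0, 0, 0]]}}

```text
time_s: 27.45
position: [0.5136, 0.402, 0.3313]
tool_rot: [0.002, 0.719, 0.695, 0.006]
contact_force: [0.2, -0.7, -0.2]
grip_width: 0.0853
gripper_force: 0.0
```

Run:
```python
from m import *
im=capture('top')
for r in cen('top','part1_center',.076,4): print(*r)
print(*cen('top','lid_grip',.09))
save('t10',cv2.resize(im[120:270,140:450],None,fx=2.5,fy=2.5,interpolation=2))
go([.56,-.21,.33],178)
```

```text
part1_center 0.77 (389, 192) [ 0.554 -0.248] sz 0.048 0.051 yaw%90 87.1
part1_center 0.55 (325, 197) [ 0.54  -0.044] sz 0.216 0.054 yaw%90 74.7
('lid_grip', 0.65, (324, 198), array([ 0.537, -0.042]), 'sz', np.float64(0.215), np.float64(0.052), 'yaw%90', np.float64(73.9))
at [0.5107 0.4022 0.3233] th 88.0 turn -1.571 shift [-0.0707 -0.6101 -0.0067] rows 12.3 t 27.6
```

View pics/t10.png

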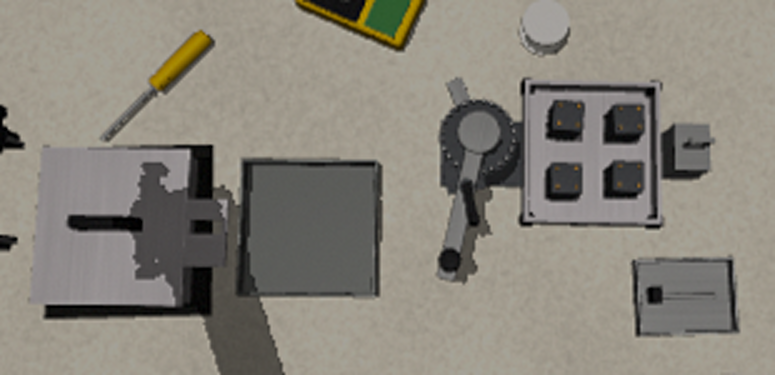

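Lid is on the mat, four transformers in the chest at crop (568,115), (627,118), (564,177), (625,175). Pin in the grey dish.

Run:
```python
from h import *
c=cam('top')
B=lambda u,v,z: back(c,(140+(u+.5)/2.5-.5,120+(v+.5)/2.5-.5),z).round(4)[:2]
for p in [(568,114),(627,117),(564,176),(626,174)]: print(B(*p,.076))
print('grip',B(104,222,.109),'lidcorners',B(46,147,.069),B(191,148,.069),B(180,306,.069),B(33,303,.069))
print('tray corners',[B(*p,.035) for p in ((243,160),(379,162),(379,296),(238,294))])
print('mat right corners',B(212,146,.003),B(211,314,.003),B(46,317,.003))
go([.57,-.216,.31],88)
```

```text
[ 0.6407 -0.1819]
[ 0.635  -0.2576]
[ 0.5602 -0.1732]
[ 0.561  -0.2522]
grip [0.5113 0.3961] lidcorners [0.6143 0.4875] [0.6087 0.3023] [0.4082 0.3129] [0.4164 0.496 ]
tray corners [array([0.5978, 0.2428]), array([0.591 , 0.0639]), array([0.4156, 0.0665]), array([0.4225, 0.248 ])]
mat right corners [0.624  0.2916] [0.3982 0.2902] [0.3996 0.5071]
at [0.5107 0.4022 0.3233] th 88.0 turn -0.0 shift [-0.6157  0.0809  0.0133] rows 12.4 t 27.6
```

Call:
{"fn": "drive_tool", "kwargs": {"commands": [[60, -0.036, 0.005, 0, 0], [60, -0.04, 0.005, 0, 0], [60, -0.045, 0.006, 0, 0], [60, -0.045, 0.006, 0, 0], [60, -0.045, 0.006, 0, 0], [60, -0.045, 0.006, 0, 0], [60, -0.045, 0.006, 0, 0], [60, -0.045, 0.006, 0, 0], [60, -0.045, 0.006, 0, 0], [60, -0.045, 0.006, 0, 0], [60, -0.045, 0.006, 0, 0], [60, -0.045, 0.006, 0, 0], [60, -0.045, 0.006, 0, 0], [60, -0.045, 0.006, 0.013, 0], [60, 0, 0, 0, 0], [60, 0, 0, 0, 0]]}}

```text
time_s: 29.2
position: [0.5697, -0.2172, 0.3082]
tool_rot: [-0.002, 0.721, 0.693, -0.001]
contact_force: [0.2, 0.2, -1.0]
grip_width: 0.0653
gripper_force: 0.0
```

```bash
cat >> m.py <<'E'
def parts():
    save('w_parts',capture('wrist'))
    for r in cen('wrist','part1_center',.06,6): print(*r)
E
python3 - <<'E'
from m import *
parts()
o=get_obs();print(o['grip_width']);go([.5602,-.1732,.10],88)
E
```

```text
part1_center 0.56 (310, 186) [ 0.56  -0.248] sz 0.041 0.055 yaw%90 88.1
part1_center 0.43 (329, 14) [ 0.589 -0.057] sz 0.115 0.028 yaw%90 88.0
0.06572183899823854
at [ 0.5714 -0.2142  0.3094] th 88.1 turn 0.002 shift [ 0.0405 -0.0126  0.2094] rows 4.3 t 29.3
```

View pics/w_parts.png

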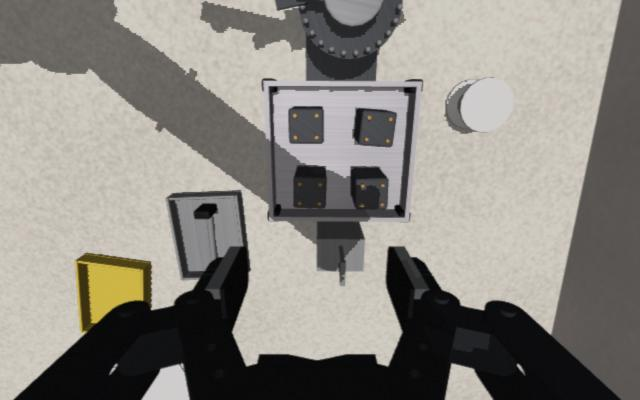

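Wrist: four block tops at (306,126), (376,127), (310,192), (372,194).

Run:
```python
from h import *
c=cam('wrist')
for p in [(306,126),(376,127),(310,192),(372,194)]: P=back(c,p,.076); print(P.round(4)); go([P[0],P[1],.045],88)
```

```text
[ 0.56   -0.1719  0.076 ]
at [ 0.5714 -0.2142  0.3094] th 88.1 turn 0.002 shift [ 0.0419 -0.0129  0.2644] rows 5.4 t 29.3
[ 0.64   -0.1755  0.076 ]
at [ 0.5714 -0.2142  0.3094] th 88.1 turn 0.002 shift [0.041  0.0672 0.2644] rows 5.5 t 29.3
[ 0.5616 -0.2506  0.076 ]
at [ 0.5714 -0.2142  0.3094] th 88.1 turn 0.002 shift [-0.0368 -0.0085  0.2644] rows 5.3 t 29.3
[ 0.6369 -0.2556  0.076 ]
at [ 0.5714 -0.2142  0.3094] th 88.1 turn 0.002 shift [-0.0391  0.0669  0.2644] rows 5.5 t 29.3
```

Call:
{"fn": "drive_tool", "kwargs": {"commands": [[60, 0.042, -0.013, 0, 0], [60, 0, 0, 0.04, 0], [60, 0, 0, 0.045, 0], [60, 0, 0, 0.045, 0], [60, 0, 0, 0.045, 0], [60, 0, 0, 0.04, 0], [60, 0, 0, 0.03, 0], [60, 0, 0, 0.018, 0], [60, 0, 0, 0, 0], [255, 0, 0, 0, 0], [255, 0, 0, 0, 0], [255, 0, 0, 0, 0], [255, 0, 0, 0, 0], [255, 0, 0, 0, 0], [255, 0, 0, 0, 0]], "grip_force": 80}}

```text
time_s: 30.8
position: [0.5605, -0.1735, 0.0494]
tool_rot: [0.001, 0.719, 0.695, 0.001]
contact_force: [-1.3, 2.7, 6.3]
grip_width: 0.039
gripper_force: 80.8
```

Call:
{"fn": "drive_tool", "kwargs": {"commands": [[255, 0, 0, -0.02, 0], [255, 0, 0, -0.035, 0], [255, 0, 0, -0.045, 0], [255, 0, 0, -0.045, 0], [255, 0, 0, -0.045, 0], [255, 0, 0, -0.04, 0], [255, 0, 0, 0, 0], [255, 0, 0, 0, 0]]}}

```text
time_s: 31.6
position: [0.5598, -0.1743, 0.2784]
tool_rot: [0.001, 0.72, 0.694, 0.001]
contact_force: [-0.8, 0.5, -2.9]
grip_width: 0.0387
gripper_force: 80.8
```

Run:
```python
from h import *
go([.547,.196,.27],88)
```

```text
at [ 0.5598 -0.1743  0.2784] th 88.0 turn -0.0 shift [ 0.3696 -0.0257  0.0084] rows 7.4 t 31.6
```

Call:
{"fn": "drive_tool", "kwargs": {"commands": [[255, 0.025, -0.002, 0, 0], [255, 0.043, -0.003, 0, 0], [255, 0.043, -0.003, 0, 0], [255, 0.043, -0.003, 0, 0], [255, 0.043, -0.003, 0, 0], [255, 0.043, -0.003, 0, 0], [255, 0.043, -0.003, 0, 0], [255, 0.043, -0.003, 0, 0], [255, 0.043, -0.003, 0, 0], [255, 0, 0, 0, 0], [255, 0, 0, 0.04, 0], [255, 0, 0, 0.045, 0], [255, 0, 0, 0.045, 0], [255, 0, 0, 0.045, 0], [255, 0, 0, 0.03, 0], [255, 0, 0, 0.016, 0], [255, 0, 0, 0.004, 0], [255, 0, 0, 0, 0], [255, 0, 0, 0, 0]]}}

```text
time_s: 33.5
position: [0.548, 0.1959, 0.0544]
tool_rot: [0.001, 0.719, 0.695, 0.001]
contact_force: [0.5, 1.0, -1.9]
grip_width: 0.0386
gripper_force: 80.8
```

Call:
{"fn": "drive_tool", "kwargs": {"commands": [[255, 0, 0, 0.004, 0], [255, 0, 0, 0.003, 0], [255, 0, 0, 0, 0], [60, 0, 0, 0, 0], [60, 0, 0, 0, 0], [60, 0, 0, 0, 0], [60, 0, 0, -0.03, 0], [60, 0, 0, -0.045, 0], [60, 0, 0, -0.045, 0], [60, 0, 0, -0.045, 0], [60, 0, 0, -0.045, 0], [60, -0.041, 0.012, 0, 0], [60, -0.041, 0.012, 0, 0], [60, -0.041, 0.012, 0, 0], [60, -0.041, 0.011, 0, 0], [60, -0.041, 0.011, 0, 0], [60, -0.041, 0.011, 0, 0], [60, -0.041, 0.011, 0, 0], [60, -0.041, 0.011, 0, 0], [60, -0.042, 0.012, 0, 0]]}}

```text
time_s: 35.5
position: [0.6368, -0.1788, 0.2555]
tool_rot: [-0.0, 0.719, 0.695, 0.0]
contact_force: [0.5, 0.5, 0.1]
grip_width: 0.0653
gripper_force: 0.0
```

Run:
```python
from m import *
im=capture('side'); parts()
go([.638,-.177,.047],88); print(get_obs()['grip_width'])
```

```text
part1_center 0.73 (252, 221) [ 0.558 -0.246] sz 0.049 0.063 yaw%90 87.3
part1_center 0.32 (274, 110) [ 0.593 -0.127] sz 0.227 0.381 yaw%90 21.8
at [ 0.6347 -0.1835  0.2553] th 87.5 turn -0.009 shift [0.0066 0.0031 0.2083] rows 4.2 t 35.6
0.06536565204092291
```

View pics/w_parts.png

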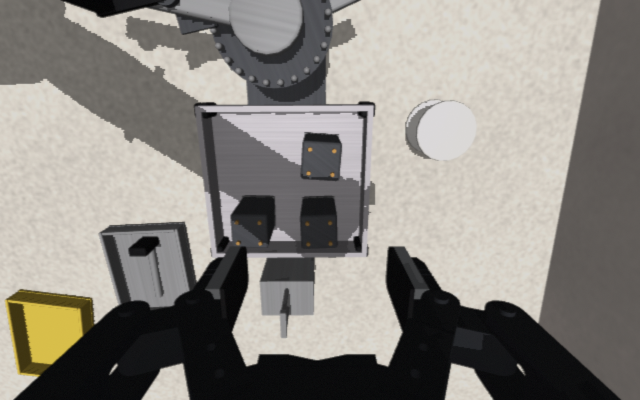

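Blocks B at (321,162), D (319,233), C (250,233). That was the last picture I may view; from here I'll use the orange screw dots for numeric checks.

```bash
cat >> m.py <<'E'
def dots(camn='wrist',fresh=True,z=.076):
    im=capture(camn).astype(int) if fresh else cv2.imread('pics/w_parts.png')[:,:,::-1].astype(int)
    c=cam(camn); r,g,b=im[...,0],im[...,1],im[...,2]
    m=((r-b>30)&(r>g*1.15)&(g<180)).astype(np.uint8)
    n,_,st,ce=cv2.connectedComponentsWithStats(m)
    P=np.array([back(c,ce[i],z)[:2] for i in range(1,n) if 2<=st[i,4]<=60]); return P
def blocks(lo,hi,**k):
    P=dots(**k); P=P[((P>lo)&(P<hi)).all(1)]; print(len(P),'dots')
    left=list(P)
    while left:
        s=[p for p in left if np.linalg.norm(p-left[0])<.045]; left=[p for p in left if np.linalg.norm(p-left[0])>=.045]
        s=np.array(s); print(len(s),s.mean(0).round(4),'span',np.ptp(s,0).round(3))
E
python3 - <<'E'
from m import *
c=cam('wrist'); P=back(c,(321,162),.076); print(P)
blocks((.5,-.32),(.7,-.11),fresh=False)
go([P[0],P[1],.047],88)
E
```

```text
[ 0.6390544  -0.17356073  0.076     ]
12 dots
4 [ 0.6389 -0.1733] span [0.027 0.027]
4 [ 0.5573 -0.2479] span [0.026 0.026]
4 [ 0.6334 -0.2519] span [0.024 0.024]
at [ 0.6347 -0.1835  0.2553] th 87.5 turn -0.009 shift [0.0101 0.004  0.2083] rows 4.2 t 35.6
```

Call:
{"fn": "drive_tool", "kwargs": {"commands": [[60, 0.004, 0.002, 0.02, 0], [60, 0, 0, 0.04, 0], [60, 0, 0, 0.045, 0], [60, 0, 0, 0.045, 0], [60, 0, 0, 0.035, 0], [60, 0, 0, 0.022, 0], [60, 0, 0, 0, 0], [255, 0, 0, 0, 0], [255, 0, 0, 0, 0], [255, 0, 0, 0, 0], [255, 0, 0, 0, 0], [255, 0, 0, 0, 0], [255, 0, 0, 0, 0], [255, 0, 0, -0.02, 0], [255, 0, 0, -0.035, 0], [255, 0, 0, -0.045, 0], [255, 0, 0, -0.045, 0], [255, 0, 0, -0.045, 0], [255, 0, 0, -0.04, 0], [255, 0, 0, 0, 0]]}}

```text
time_s: 37.65
position: [0.6403, -0.1762, 0.2859]
tool_rot: [0.006, 0.719, 0.695, 0.002]
contact_force: [0.4, -1.0, -2.0]
grip_width: 0.0391
gripper_force: 79.1
```

Run:
```python
from h import *
print(get_obs()['grip_width']); go([.467,.196,.27],88)
```

```text
0.03912183997193629
at [ 0.6403 -0.1762  0.2859] th 88.0 turn -0.0 shift [ 0.3659 -0.1862  0.0159] rows 8.2 t 37.6
```

Call:
{"fn": "drive_tool", "kwargs": {"commands": [[255, 0.036, -0.0186, 0, 0], [255, 0.0366, -0.0186, 0, 0], [255, 0.0366, -0.0186, 0, 0], [255, 0.0366, -0.0186, 0, 0], [255, 0.0366, -0.0186, 0, 0], [255, 0.0366, -0.0186, 0, 0], [255, 0.0366, -0.0186, 0, 0], [255, 0.0366, -0.0186, 0, 0], [255, 0.0366, -0.0186, 0, 0], [255, 0.0366, -0.0186, 0, 0], [255, 0, 0, 0.04, 0], [255, 0, 0, 0.045, 0], [255, 0, 0, 0.045, 0], [255, 0, 0, 0.045, 0], [255, 0, 0, 0.03, 0], [255, 0, 0, 0.016, 0], [255, 0, 0, 0.003, 0], [255, 0, 0, 0, 0], [255, 0, 0, 0, 0]]}}

```text
time_s: 39.55
position: [0.4671, 0.1985, 0.0564]
tool_rot: [0.001, 0.719, 0.695, 0.002]
contact_force: [0.1, -0.2, -1.9]
grip_width: 0.0392
gripper_force: 79.3
```

Run:
```python
from h import *
print(get_obs()['grip_width']); go([.467,.196,.048],88)
```

```text
0.03916780267450236
at [0.4671 0.1985 0.0564] th 88.0 turn 0.0 shift [-0.0025 -0.      0.0084] rows 0.2 t 39.5
```

Call:
{"fn": "drive_tool", "kwargs": {"commands": [[255, -0.002, 0, 0.005, 0], [255, 0, 0, 0.003, 0], [255, 0, 0, 0, 0], [60, 0, 0, 0, 0], [60, 0, 0, 0, 0], [60, 0, 0, 0, 0], [60, 0, 0, -0.03, 0], [60, 0, 0, -0.045, 0], [60, 0, 0, -0.045, 0], [60, 0, 0, -0.045, 0], [60, 0, 0, -0.045, 0], [60, -0.045, 0.0108, 0, 0], [60, -0.045, 0.0108, 0, 0], [60, -0.045, 0.0108, 0, 0], [60, -0.045, 0.0108, 0, 0], [60, -0.045, 0.0108, 0, 0], [60, -0.045, 0.0108, 0, 0], [60, -0.045, 0.0108, 0, 0], [60, -0.045, 0.0108, 0, 0], [60, -0.045, 0.0108, 0, 0]]}}

```text
time_s: 41.55
position: [0.5487, -0.2136, 0.2564]
tool_rot: [-0.0, 0.719, 0.695, 0.0]
contact_force: [0.5, 0.4, -0.2]
grip_width: 0.0655
gripper_force: 0.0
```

Call:
{"fn": "drive_tool", "kwargs": {"commands": [[60, -0.02, 0.008, 0, 0], [60, 0, 0, 0, 0], [60, 0, 0, 0, 0], [60, 0, 0, 0, 0]]}}

```text
time_s: 41.95
position: [0.5561, -0.2304, 0.2564]
tool_rot: [-0.001, 0.719, 0.695, 0.0]
contact_force: [-0.4, 1.0, -0.6]
grip_width: 0.0652
gripper_force: 0.0
```

Run:
```python
from m import *
o=get_obs();go([.559,-.25,.047],88)
blocks((.48,-.34),(.7,-.10))
capture('top'); blocks((.40,.06),(.61,.25),camn='top',z=.074)
```

```text
at [ 0.5561 -0.2304  0.2564] th 88.1 turn 0.002 shift [-0.0195  0.0036  0.2094] rows 4.2 t 42.0
8 dots
4 [ 0.5582 -0.2551] span [0.026 0.026]
4 [ 0.6345 -0.2596] span [0.025 0.025]
8 dots
4 [0.5464 0.1943] span [0.024 0.025]
4 [0.4665 0.1889] span [0.026 0.027]
```

Two transformers stand in the tray. Picking C.

Call:
{"fn": "drive_tool", "kwargs": {"commands": [[60, -0.023, 0.004, 0.02, 0], [60, 0, 0, 0.04, 0], [60, 0, 0, 0.045, 0], [60, 0, 0, 0.045, 0], [60, 0, 0, 0.035, 0], [60, 0, 0, 0.022, 0], [60, 0, 0, 0, 0], [255, 0, 0, 0, 0], [255, 0, 0, 0, 0], [255, 0, 0, 0, 0], [255, 0, 0, 0, 0], [255, 0, 0, 0, 0], [255, 0, 0, 0, 0], [255, 0, 0, -0.02, 0], [255, 0, 0, -0.035, 0], [255, 0, 0, -0.045, 0], [255, 0, 0, -0.045, 0], [255, 0, 0, -0.045, 0], [255, 0, 0, -0.04, 0], [255, 0, 0, 0, 0]]}}

```text
time_s: 44.1
position: [0.5607, -0.2583, 0.2867]
tool_rot: [0.006, 0.719, 0.695, 0.002]
contact_force: [0.0, -0.5, -1.8]
grip_width: 0.0387
gripper_force: 80.6
```

Run:
```python
from h import *
print(get_obs()['grip_width']); go([.547,.115,.27],88)
```

```text
0.03870594039039
at [ 0.5607 -0.2583  0.2867] th 88.0 turn -0.0 shift [ 0.3726 -0.0267  0.0167] rows 7.5 t 44.1
```

Call:
{"fn": "drive_tool", "kwargs": {"commands": [[255, 0.0412, -0.0029, 0, 0], [255, 0.0412, -0.0029, 0, 0], [255, 0.0412, -0.0029, 0, 0], [255, 0.0412, -0.0029, 0, 0], [255, 0.0412, -0.0029, 0, 0], [255, 0.0412, -0.0029, 0, 0], [255, 0.0412, -0.0029, 0, 0], [255, 0.0412, -0.0029, 0, 0], [255, 0.0412, -0.0029, 0, 0], [255, 0, 0, 0, 0], [255, 0, 0, 0.04, 0], [255, 0, 0, 0.045, 0], [255, 0, 0, 0.045, 0], [255, 0, 0, 0.045, 0], [255, 0, 0, 0.03, 0], [255, 0, 0, 0.016, 0], [255, 0, 0, 0.003, 0], [255, 0, 0, 0, 0], [255, 0, 0, 0, 0]]}}

```text
time_s: 46.0
position: [0.5475, 0.116, 0.0576]
tool_rot: [0.001, 0.719, 0.695, 0.002]
contact_force: [-0.1, 0.1, -2.3]
grip_width: 0.0384
gripper_force: 80.7
```

Run:
```python
from h import *
print(get_obs()['grip_width']); go([.547,.115,.048],88)
```

```text
0.03840437348407243
at [0.5475 0.116  0.0576] th 88.0 turn -0.0 shift [-0.001  -0.0004  0.0096] rows 0.2 t 46.0
```

Call:
{"fn": "drive_tool", "kwargs": {"commands": [[255, 0, 0, 0.005, 0], [255, 0, 0, 0.004, 0], [255, 0, 0, 0, 0], [60, 0, 0, 0, 0], [60, 0, 0, 0, 0], [60, 0, 0, 0, 0], [60, 0, 0, -0.03, 0], [60, 0, 0, -0.045, 0], [60, 0, 0, -0.045, 0], [60, 0, 0, -0.045, 0], [60, 0, 0, -0.045, 0], [60, -0.039, 0.0112, 0, 0], [60, -0.039, 0.0112, 0, 0], [60, -0.039, 0.0112, 0, 0], [60, -0.039, 0.0112, 0, 0], [60, -0.039, 0.0112, 0, 0], [60, -0.039, 0.0112, 0, 0], [60, -0.039, 0.0112, 0, 0], [60, -0.039, 0.0112, 0, 0], [60, -0.039, 0.0112, 0, 0]]}}

```text
time_s: 48.0
position: [0.6346, -0.2396, 0.2561]
tool_rot: [-0.0, 0.719, 0.695, 0.0]
contact_force: [0.5, 0.3, 0.2]
grip_width: 0.0655
gripper_force: 0.0
```

Call:
{"fn": "drive_tool", "kwargs": {"commands": [[60, 0, 0, 0, 0], [60, 0, 0, 0, 0], [60, 0, 0, 0, 0]]}}

```text
time_s: 48.3
position: [0.6347, -0.2367, 0.2564]
tool_rot: [-0.001, 0.719, 0.695, 0.0]
contact_force: [0.1, -0.1, 0.6]
grip_width: 0.0652
gripper_force: 0.0
```

Run:
```python
from m import *
o=get_obs();go([.635,-.257,.047],88)
blocks((.48,-.34),(.7,-.10))
blocks((.40,.04),(.61,.25),camn='top',z=.074)
```

```text
at [ 0.6347 -0.2367  0.2564] th 88.1 turn 0.002 shift [-0.0202  0.001   0.2094] rows 4.2 t 48.3
4 dots
4 [ 0.6333 -0.2592] span [0.025 0.025]
11 dots
4 [0.5464 0.1943] span [0.024 0.025]
3 [0.5513 0.113 ] span [0.024 0.024]
4 [0.4665 0.1889] span [0.026 0.027]
```

Call:
{"fn": "drive_tool", "kwargs": {"commands": [[60, -0.021, 0.0, 0.02, 0], [60, 0, 0, 0.04, 0], [60, 0, 0, 0.045, 0], [60, 0, 0, 0.045, 0], [60, 0, 0, 0.035, 0], [60, 0, 0, 0.022, 0], [60, 0, 0, 0, 0], [255, 0, 0, 0, 0], [255, 0, 0, 0, 0], [255, 0, 0, 0, 0], [255, 0, 0, 0, 0], [255, 0, 0, 0, 0], [255, 0, 0, 0, 0], [255, 0, 0, -0.02, 0], [255, 0, 0, -0.035, 0], [255, 0, 0, -0.045, 0], [255, 0, 0, -0.045, 0], [255, 0, 0, -0.045, 0], [255, 0, 0, -0.04, 0], [255, 0, 0, 0, 0]]}}

```text
time_s: 50.4
position: [0.6349, -0.2619, 0.2872]
tool_rot: [0.006, 0.719, 0.695, 0.001]
contact_force: [1.0, -0.6, -2.0]
grip_width: 0.0383
gripper_force: 81.0
```

Run:
```python
from h import *
print(get_obs()['grip_width']); go([.467,.113,.27],88)
```

```text
0.03833430013438193
at [ 0.6349 -0.2619  0.2872] th 88.0 turn 0.0 shift [ 0.3688 -0.1809  0.0172] rows 8.2 t 50.4
```

Call:
{"fn": "drive_tool", "kwargs": {"commands": [[255, 0.0366, -0.018, 0, 0], [255, 0.0366, -0.018, 0, 0], [255, 0.0366, -0.018, 0, 0], [255, 0.0366, -0.018, 0, 0], [255, 0.0366, -0.018, 0, 0], [255, 0.0366, -0.018, 0, 0], [255, 0.0366, -0.018, 0, 0], [255, 0.0366, -0.018, 0, 0], [255, 0.0366, -0.018, 0, 0], [255, 0.0366, -0.018, 0, 0], [255, 0, 0, 0.04, 0], [255, 0, 0, 0.045, 0], [255, 0, 0, 0.045, 0], [255, 0, 0, 0.045, 0], [255, 0, 0, 0.03, 0], [255, 0, 0, 0.016, 0], [255, 0, 0, 0.003, 0], [255, 0, 0, 0, 0], [255, 0, 0, 0, 0]]}}

```text
time_s: 52.3
position: [0.4673, 0.1129, 0.0566]
tool_rot: [0.0, 0.719, 0.695, 0.001]
contact_force: [0.4, 0.6, -2.1]
grip_width: 0.0389
gripper_force: 81.4
```

Run:
```python
from h import *
print(get_obs()['grip_width']); go([.467,.115,.048],88)
```

```text
0.03888269451770994
at [0.4673 0.1129 0.0566] th 88.0 turn -0.0 shift [ 0.0021 -0.0003  0.0086] rows 0.2 t 52.3
```

Place, release, rise and back off for an overall check.

Call:
{"fn": "drive_tool", "kwargs": {"commands": [[255, 0, 0, 0.005, 0], [255, 0, 0, 0.0035, 0], [255, 0, 0, 0, 0], [60, 0, 0, 0, 0], [60, 0, 0, 0, 0], [60, 0, 0, 0, 0], [60, 0, 0, -0.03, 0], [60, 0, 0, -0.045, 0], [60, 0, 0, -0.045, 0], [60, 0, 0, -0.045, 0], [60, 0, 0, -0.045, 0], [60, 0, 0, -0.045, 0], [60, -0.04, -0.01, 0, 0], [60, -0.04, -0.01, 0, 0], [60, -0.04, -0.01, 0, 0], [60, -0.04, -0.01, 0, 0], [60, 0, 0, 0, 0], [60, 0, 0, 0, 0]]}}

```text
time_s: 54.1
position: [0.4205, -0.0464, 0.3022]
tool_rot: [-0.001, 0.72, 0.694, 0.001]
contact_force: [0.5, 0.8, -0.0]
grip_width: 0.0653
gripper_force: 0.0
```

Run:
```python
from m import *
blocks((.40,.04),(.61,.25),camn='top',z=.074)
blocks((.48,-.34),(.7,-.10),camn='top')
for t,z in [('lid_grip',.061),('mat',.003),('pin_head',.03),('dish',.025),('fastener',.1),('multimeter',.035),('reel',.05),('screwdriver',.02)]:
    for r in cen('top',t,z): print(*r)
im=capture('top'); c=cam('top')
# grip bar: black pixels on the bright lid
g=im.max(2); u,v=proj(c,(.511,.396,.109)); x0,y0=int(u)-25,int(v)-12
m=(g[y0:y0+24,x0:x0+50]<45).astype(np.uint8); n,l,st,ce=cv2.connectedComponentsWithStats(m); i=1+st[1:,4].argmax(); print('bar',st[i],back(c,ce[i]+[x0,y0],.106)[:2].round(3))
print(get_obs()['time_s'],get_obs()['contact_force'])
```

```text
15 dots
4 [0.5464 0.1943] span [0.024 0.025]
3 [0.5513 0.113 ] span [0.024 0.024]
4 [0.467  0.1136] span [0.025 0.025]
4 [0.4665 0.1889] span [0.026 0.027]
0 dots
lid_grip 0.76 (191, 210) [0.511 0.383] sz 0.251 0.199 yaw%90 88.7
mat 0.92 (193, 243) [0.408 0.393] sz 0.219 0.06 yaw%90 13.3
dish 0.9 (413, 238) [ 0.406 -0.33 ] sz 0.133 0.098 yaw%90 2.3
fastener 0.61 (331, 170) [ 0.622 -0.066] sz 0.106 0.092 yaw%90 77.5
multimeter 0.61 (284, 120) [0.814 0.087] sz 0.098 0.169 yaw%90 66.9
reel 0.89 (358, 130) [ 0.766 -0.16 ] sz 0.064 0.073 yaw%90 88.8
screwdriver 0.7 (357, 130) [ 0.777 -0.163] sz 0.077 0.062 yaw%90 70.1
bar [ 11  10  30   6 149] [0.511 0.397]
54.65 [-0.12333659 -0.22104588  0.49435747]
```

All four are in the tray, the lid is centred, the pin is in the dish, and the gripper is clear.

```bash
python3 -c "
from rig import *
print(sign_off())"
```

```text
the job is handed in; nothing more can be done
None
```

The job was handed in at about 55 s, with no verdict shown. By the final camera check the fastener is about 2 rad loose, the pin is in the steel dish, the lid is centred on the mat, and all four transformers stand in the tray. The multimeter and reel have not moved. The final check did not re-measure the screwdriver, but the arm did not work near it.

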